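Press the maker's mark into a brass name plate

TASK

Take the hand stamp with the oblong die out of its wooden stand and, with its long side along the plate's long side, set it squarely on the middle of the brass name plate and push straight down: the plate's little table sinks loosely for an unknown way, so follow it until it bears firmly, then press with about 14 N and hold that steadily for a second and a half. Lift the stamp straight up without sliding or twisting it on the plate. Set it gently back, upright and fully down, in the pocket it came from, let go, and leave everything else where it is.

Things in the scene. Friction and masses are not known exactly. Their poses are not given: they have to be found in the camera images.
- stamp: the stamp to use: upright hand stamp 120 mm tall, 0.14 to 0.30 kg. Origin at the centre of its die face (its underside), z up along the handle. Oblong steel die 32 mm (own x) by 16 mm (own y), 18 mm tall; steel neck 24 x 14 mm from 18 to 42 mm up; plain beech handle, 28 mm (x) by 20 mm (y), from 42 to 120 mm up: grip it across its 20 mm sides (along own y), about 95 mm up. Half a turn makes no difference to the mark
- stand: its stand, fixed: dark wooden block 80 mm (x) by 64 mm (y), 30 mm tall, origin at the centre of its underside. In its middle an oblong pocket 38 mm (x) by 22 mm (y), 15 mm deep (pocket floor 15 mm above the table); the stamp stands in it, long side along x. Either to the left or the right of the station
- plate: the brass name plate, 64 mm (own x) by 44 mm (own y), 4 mm thick, steel clips at its corners, on the station's table. Origin at the centre of its top face, where the mark belongs, 40 to 84 mm above the work surface at the start; z up. Sideways it gives about 1 mm per 2.5 N, so it shifts when the stamp drags on it; it rocks a little when pressed unevenly
- station: fixed stamping station: steel base 110 x 90 x 12 mm, axes and middle as the plate, origin under its centre. Its rubber-topped table (74 x 54 mm) with the plate stands on a ram: pushed, it sinks against about 3 N of drag for 2 to 22 mm (differs each time, not visible) to a stop; then the rubber yields only 1 mm per 10 N. It stays down afterwards
- round_stamp: another stamp, not to be used: same height, but with a round 26 mm die and round 26 mm handle, in a like stand (80 x 64 x 30 mm) on the other side of the station; origin at the centre of its underside
- spool_a: thread spool, 32 mm across, 40 mm tall, beyond the left stand; bystander, origin under its centre
- spool_b: thread spool of the same size beyond the station, to the left; bystander, origin under its centre
- spool_c: thread spool of the same size beyond the right stand; bystander, origin under its centre
- jar: small amber jar, 52 mm across, 60 mm tall, beyond the station to the right; bystander, origin under its centre
- mallet: hammer with a wooden handle lying far to the left; bystander, origin underneath it
- edge_brush: small brush lying far to the right; bystander, origin underneath it

How it is judged:
By the outcome, as a careful person would: the job done as asked, in the order asked, and still so for the second after the job is handed in, with the robot touching nothing.
It also fails if it takes over 67 s, if anything falls off the work surface, if the arm or the gripper's body presses on something with over 40 N, if the wrist force passes 120 N, or if a joint passes its speed limit or range.

ROBOT

A 6-joint arm with a two-finger parallel gripper is mounted at the origin on the work surface. World frame = base frame: x ahead of the robot, y to its left, z up, the work surface at z = 0. Lengths are in m, angles in degrees, forces in N, time in s.
With the tool pointing down it reaches from about 0.25 to 0.725 m from the base axis. Payload 9.7 kg.
Tool frame: the origin (TCP) lies at the very end of the fingers, on their centre line; the grasp point (between the pads) lies 19 mm behind it; z points along the fingers, y is the direction in which the jaws open and shut (so a half turn about z gives the same grasp; the last joint's range is limited). The gripper opens to 85 mm and grips with 20 to 120 N. Pads are 22 mm wide; open, the fingers measure 114 mm over their backs; the gripper's body (76 mm by 85 mm) begins 54 mm behind the grasp point. The pads swing forward as they close: fully open they stand 13 mm farther back than shut.
Start: joints at [63.999, 4.979, 10.078, 95.1, 0, 90], TCP at [0.241, 0.494, 0.231] pointing down, gripper open.
Joint ranges: [-179.16, 179.16], [-48.56, 103.87], [-65.8, 70.77], [-126.05, 130.52], [-82.76, 87.17], [-180, 180]. Speed limits (degrees/s): [127.2, 127.2, 147.25, 180, 180, 180].

INTERFACE

Orientations are given as [roll, pitch, yaw] about the fixed x, y, z axes, in that order (R = Rz(yaw) Ry(pitch) Rx(roll)).
In Python, from workcell import bot gives the robot as it stands.
- The arm moves only by the shell command python3 -m pendant 'ROWS' [FORCE]. ROWS is JSON, a list that holds one entry, the list of rows, each a list of 7 numbers: the shift along the tool's x, y, z in cm, then the turn, a rotation vector about the tool's x, y, z in rad, then the opening in per cent of the stroke, from 0 (shut) to 100 (fully open). In form: [[[dx, dy, dz, ax, ay, az, gripper], ...]]. A call has 1 to 5 rows; each row shifts and turns the pose as measured when the row begins, along the tool's axes as they then stand; what a row does not reach is not made up. A row lasts 1/12 s, in which the tool goes at most 41.7 mm and 7.16 degrees, less where a joint would pass 70% of its speed; a pose out of reach is approached as far as the arm can. A call with a gripper value outside its range is refused whole. The fingers move at their own pace and stop on an object; FORCE is the grip in N (left out, the last holds). Time passes only in rows, so rows that do not move let the fingers close. It gives the time, the measured TCP pose, the force and the opening at its end, in the units of the state.
- bot.get_obs(): the state, without advancing time (a new reading comes with each control period).
- bot.camera(name): name is "scene" or "side" or "wrist"; returns the picture (400x640x3 uint8, red, green, blue); there is no depth.
- bot.get_calibration(name): a dict with "intrinsics" (3x3 intrinsics, pixels), "pose" (4x4, takes a point from camera to world coordinates); the wrist camera has in their place "T_tool_cam" (4x4, takes a point from camera to tool coordinates, whose origin is the TCP and whose axes are the flange's). Camera axes: x right, y down, z forward; pixel columns grow to the right and rows downward; lengths in m; the calibration is good to about 2 mm. The wrist camera is an equidistant fisheye: a pixel r from the principal point sees the ray r / f radians off the axis. A picture is of the moment at which its call begins: read the wrist's pose just before it. get_calibration takes no time and is no camera call.
- bot.job_done(): hands the job in, once; it reports no verdict.
Trained networks look in the newest picture that a camera, given by its name, has taken for a name from the list of things; names that differ only in an ending like _2 or _b are one class to them, and where a whole thing is asked for, a point or a joint stands for the part that bears it (a point fixed in the world has none). Each returns a list of dicts, best first, with "confidence" (0 to 1); they miss things now and then, are a little off and sometimes report something else, mostly with a low value. They report only what shows in the picture. A call takes as long as a camera call.
- bot.masks_of(camera, thing): "pixels" (400x640 bool, what is visible of it) and "extent" ([left, top, right, bottom] in pixels, round what is visible of it).
- bot.mark_of(camera, thing): "uv" ([column, row] in pixels: a listed point, or the origin of a listed thing).
The state is a dict: "time": time; "q": joint angles; "qd": joint speeds; "joint_efforts": joint torques, N m; "ee_pos": TCP position; "tcp_rot": TCP orientation; "wrist_force": force on the tool from outside, world axes, zero at the start; "torque": the same for the moment, N m; "opening": finger opening in m.
Only numpy, scipy, OpenCV 4.12 (cv2) and the standard library are available. Lean on these libraries where they do the work, as an engineer would, in place of code of your own. Each camera call takes 0.05 s, during which the arm holds its last target. There are 200 camera calls.

## Working session

There is one attempt and no reset: what is moved stays moved. The work goes in short steps, Python scripts to look and compute and a shell command to move; the robot and the scene stay as the last step left them, time stands still between calls to the robot, and variables do not carry over. Pictures are saved under pics/ and viewed, about 8 in all and at most 12, crops included, and the job is handed in when it is done.

```bash
ls; mkdir -p pics; cat > look.py <<'E'
import cv2,numpy as np
from workcell import bot
def save(n,im): cv2.imwrite('pics/%s.png'%n,im[:,:,::-1])
E
python3 - <<'E'
from look import *
print(bot.get_obs())
a=bot.camera('scene');
for n in ['stamp','stand','plate','round_stamp']:
    print(n,[(r['uv'],r['confidence']) for r in bot.mark_of('scene',n)][:3],[(r['extent'],r['confidence']) for r in bot.masks_of('scene',n)][:2])
b=bot.camera('side')
for n in ['stamp','stand','plate','round_stamp']:
    print(n,[(r['uv'],r['confidence']) for r in bot.mark_of('side',n)][:3],[(r['extent'],r['confidence']) for r in bot.masks_of('side',n)][:2])
save('scene',a);save('side',b)
for c in ['scene','side']:
    print(bot.get_calibration(c))
print(bot.get_calibration('wrist'))
E
```

```text
pics
{'time': 0.0, 'q': array([ 6.40000699e+01,  5.00968352e+00,  1.00356490e+01,  9.51003708e+01,
       -1.64048651e-03,  9.00006137e+01]), 'qd': array([-0.02321963, -0.0873613 , -0.1247881 , -0.04953368, -0.00172292,
       -0.02027113]), 'joint_efforts': array([ 1.69086834e-04, -5.20383811e+01,  4.64811087e+01,  1.60628400e-02,
        2.37416725e-05, -1.77004642e-05]), 'ee_pos': array([0.24101004, 0.49412673, 0.23060737]), 'tcp_rot': array([-1.79925595e+02,  1.64128206e-03,  1.53999458e+02]), 'wrist_force': array([-0.28789366, -0.70228497,  0.042588  ]), 'torque': array([ 0.02472702, -0.00095965,  0.00839357]), 'opening': 0.08543997776025625}
stamp [([275.6, 159.3], 0.74)] [([266.6, 123.1, 279.1, 159.9], 0.73), ([399.1, 183.3, 420.4, 227.1], 0.55)]
stand [([273.3, 167.5], 0.95)] []
plate [([296.4, 182.0], 0.51), ([381.5, 265.4], 0.32)] [([285.2, 174.6, 310.0, 190.8], 0.81), ([376.4, 251.3, 384.6, 273.8], 0.4)]
round_stamp [([407.1, 225.2], 0.83)] [([403.0, 186.7, 418.0, 224.5], 0.72)]
stamp [([362.5, 161.3], 0.66), ([271.4, 291.7], 0.24)] [([358.8, 129.8, 372.4, 161.2], 0.89), (
[... 988 characters left out ...]
.11455567,  0.75723887, -0.64301345,  0.77915066],
       [ 0.01520796, -0.64586194, -0.76330274,  0.99409872],
       [ 0.        ,  0.        ,  0.        ,  1.        ]])}
{'intrinsics': array([[309.70691629,   0.        , 316.60873199],
       [  0.        , 309.70691629, 203.29992065],
       [  0.        ,   0.        ,   1.        ]]), 'T_tool_cam': array([[ 4.15907141e-05, -9.47733273e-01, -3.19063694e-01,
         8.23652508e-02],
       [ 9.99999925e-01, -8.31167271e-05,  3.77238781e-04,
         8.08671191e-04],
       [-3.84041275e-04, -3.19063686e-01,  9.47733199e-01,
        -1.42071550e-01],
       [ 0.00000000e+00,  0.00000000e+00,  0.00000000e+00,
         1.00000000e+00]])}
```

```bash
cat >> look.py <<'E'
def ray(c,uv):
    k=bot.get_calibration(c);T=k['pose'];d=np.linalg.inv(k['intrinsics'])@[*uv,1];return T[:3,3],T[:3,:3]@d/np.linalg.norm(d)
def tri(a,b):
    (p,d),(q,e)=ray('scene',a),ray('side',b)
    s=np.linalg.lstsq(np.c_[d,-e],q-p,rcond=None)[0];A=p+d*s[0];B=q+e*s[1];return (A+B)/2,np.linalg.norm(A-B)
E
python3 - <<'E'
from look import *
print(tri((275.6,159.3),(362.5,161.3)),tri((273.3,167.5),(358.4,167.8)),tri((296.4,182),(325.1,187.8)),tri((407,225.2),(339.1,298.1)))
a=cv2.imread('pics/scene.png');b=cv2.imread('pics/side.png')
v=np.hstack([cv2.resize(a[100:290,230:430],None,fx=2,fy=2),cv2.resize(b[100:290,250:450],None,fx=2,fy=2)])
cv2.imwrite('pics/v1.png',v)
E
```

```text
(array([ 0.45929216, -0.21078493,  0.02147347]), np.float64(0.001876328917474889)) (array([ 0.46960928, -0.21163671, -0.00521425]), np.float64(0.0028283096584824845)) (array([ 0.55541214, -0.05286729,  0.0605254 ]), np.float64(0.005253437536169084)) (array([0.48663135, 0.241781  , 0.00783752]), np.float64(0.004817256364240018))
```

View pics/v1.png

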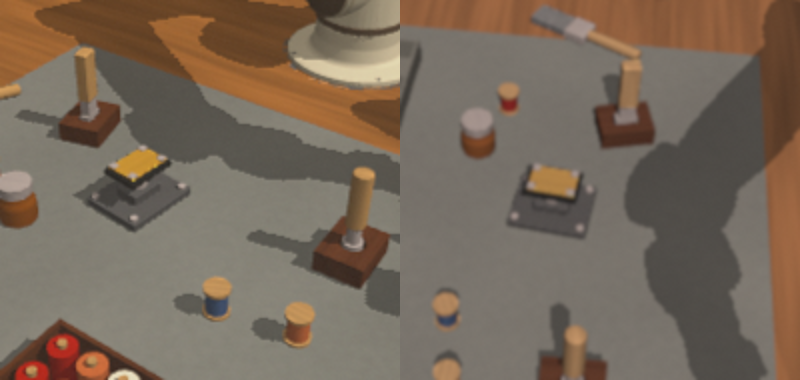

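The oblong stamp is in the right stand (crop pixel ~(85,80) left, (628,90) right). The station is in the middle and the round stamp on the left. I'll move over the stamp first.

```bash
cat >> look.py <<'E'
def go(xyz,yaw,p=None,y0=None):
    """print rows (cm, rad) to go to xyz with tool straight down, yaw deg"""
    o=bot.get_obs();p=np.array(o['ee_pos'] if p is None else p);y0=o['tcp_rot'][2] if y0 is None else y0
    d=np.array(xyz)-p;dy=yaw-y0
    n=max(1,int(np.ceil(max(np.linalg.norm(d)/.040,abs(dy)/6.9))))
    for i in range(n):
        s=np.radians(y0+dy*i/n);e=d/n*100
        print(i,np.round([e[0]*np.cos(s)+e[1]*np.sin(s),e[0]*np.sin(s)-e[1]*np.cos(s),-e[2],-np.radians(dy/n)],3))
E
python3 -c "
from look import *
go([.43,-.20,.25],0)"; python3 -m pendant '[[[0,0,0,0,0,0.1,100]]]'; python3 -c "
from look import *
print(bot.get_obs()['q'],bot.get_obs()['tcp_rot'])"
```

```text
0 [-2.062 -2.353 -0.081  0.117]
1 [-2.322 -2.097 -0.081  0.117]
2 [-2.55  -1.812 -0.081  0.117]
3 [-2.744 -1.502 -0.081  0.117]
4 [-2.901 -1.172 -0.081  0.117]
5 [-3.018 -0.826 -0.081  0.117]
6 [-3.093 -0.468 -0.081  0.117]
7 [-3.127 -0.104 -0.081  0.117]
8 [-3.118  0.261 -0.081  0.117]
9 [-3.066  0.623 -0.081  0.117]
10 [-2.972  0.976 -0.081  0.117]
11 [-2.838  1.316 -0.081  0.117]
12 [-2.666  1.638 -0.081  0.117]
13 [-2.456  1.937 -0.081  0.117]
14 [-2.214  2.211 -0.081  0.117]
15 [-1.941  2.454 -0.081  0.117]
16 [-1.642  2.663 -0.081  0.117]
17 [-1.32   2.836 -0.081  0.117]
18 [-0.98   2.971 -0.081  0.117]
19 [-0.627  3.065 -0.081  0.117]
20 [-0.265  3.117 -0.081  0.117]
21 [ 0.1    3.127 -0.081  0.117]
22 [ 0.464  3.094 -0.081  0.117]
time: 0.98
ee_pos: [0.2411, 0.4943, 0.2313]
tcp_rot: [-180.0, -0.0, 148.3]
wrist_force: [-0.6, -0.4, 1.6]
opening: 0.0855
[6.40018756e+01 4.97799591e+00 1.00774220e+01 9.51003629e+01
 1.84281209e-03 9.56528579e+01] [-1.79998886e+02 -1.74156775e-03  1.48349018e+02]
```

```bash
python3 -c "
from look import *
go([.43,-.19,.25],180)"
```

```text
0 [-2.888 -2.686 -0.104 -0.031]
1 [-2.805 -2.773 -0.104 -0.031]
2 [-2.718 -2.858 -0.104 -0.031]
3 [-2.629 -2.94  -0.104 -0.031]
4 [-2.538 -3.019 -0.104 -0.031]
5 [-2.444 -3.096 -0.104 -0.031]
6 [-2.348 -3.169 -0.104 -0.031]
7 [-2.25  -3.24  -0.104 -0.031]
8 [-2.149 -3.307 -0.104 -0.031]
9 [-2.047 -3.372 -0.104 -0.031]
10 [-1.942 -3.433 -0.104 -0.031]
11 [-1.836 -3.491 -0.104 -0.031]
12 [-1.728 -3.545 -0.104 -0.031]
13 [-1.618 -3.597 -0.104 -0.031]
14 [-1.507 -3.645 -0.104 -0.031]
15 [-1.395 -3.689 -0.104 -0.031]
16 [-1.281 -3.73  -0.104 -0.031]
17 [-1.166 -3.768 -0.104 -0.031]
```

```bash
python3 -m pendant '[[[-2.9,-2.7,-0.1,0,0,-0.031,100],[-2.8,-2.8,-0.1,0,0,-0.031,100],[-2.7,-2.9,-0.1,0,0,-0.031,100],[-2.6,-2.9,-0.1,0,0,-0.031,100],[-2.5,-3.0,-0.1,0,0,-0.031,100]]]' >/dev/null
python3 -m pendant '[[[-2.4,-3.1,-0.1,0,0,-0.031,100],[-2.3,-3.2,-0.1,0,0,-0.031,100],[-2.2,-3.2,-0.1,0,0,-0.031,100],[-2.1,-3.3,-0.1,0,0,-0.031,100],[-2.0,-3.4,-0.1,0,0,-0.031,100]]]'
python3 -m pendant '[[[-1.9,-3.4,-0.1,0,0,-0.031,100],[-1.8,-3.5,-0.1,0,0,-0.031,100],[-1.7,-3.5,-0.1,0,0,-0.031,100],[-1.6,-3.6,-0.1,0,0,-0.031,100],[-1.5,-3.6,-0.1,0,0,-0.031,100]]]' >/dev/null
python3 -m pendant '[[[-1.4,-3.7,-0.1,0,0,-0.031,100],[-1.3,-3.7,-0.1,0,0,-0.031,100],[-1.2,-3.8,-0.1,0,0,-0.031,100],[0,0,0,0,0,0,100],[0,0,0,0,0,0,100]]]'
python3 -c "
from look import *
go([.43,-.19,.25],180)"
```

```text
time: 1.82
ee_pos: [0.3422, 0.1055, 0.2385]
tcp_rot: [-179.9, 0.1, 167.0]
wrist_force: [0.6, 0.7, 0.1]
opening: 0.0857
time: 2.65
ee_pos: [0.4332, -0.219, 0.249]
tcp_rot: [-179.8, 0.5, -178.5]
wrist_force: [-0.5, 1.2, -0.5]
opening: 0.0857
0 [ 0.005  0.056 -0.002 -0.12 ]
1 [-0.002  0.056 -0.002 -0.12 ]
2 [-0.009  0.055 -0.002 -0.12 ]
3 [-0.015  0.054 -0.002 -0.12 ]
4 [-0.022  0.052 -0.002 -0.12 ]
5 [-0.028  0.049 -0.002 -0.12 ]
6 [-0.033  0.045 -0.002 -0.12 ]
7 [-0.039  0.041 -0.002 -0.12 ]
8 [-0.043  0.036 -0.002 -0.12 ]
9 [-0.047  0.03  -0.002 -0.12 ]
10 [-0.051  0.024 -0.002 -0.12 ]
11 [-0.053  0.018 -0.002 -0.12 ]
12 [-0.055  0.012 -0.002 -0.12 ]
13 [-0.056  0.005 -0.002 -0.12 ]
14 [-0.056 -0.002 -0.002 -0.12 ]
15 [-0.056 -0.008 -0.002 -0.12 ]
16 [-0.054 -0.015 -0.002 -0.12 ]
17 [-0.052 -0.021 -0.002 -0.12 ]
18 [-0.049 -0.027 -0.002 -0.12 ]
19 [-0.045 -0.033 -0.002 -0.12 ]
20 [-0.041 -0.038 -0.002 -0.12 ]
21 [-0.036 -0.043 -0.002 -0.12 ]
22 [-0.031 -0.047 -0.002 -0.12 ]
23 [-0.025 -0.05  -0.002 -0.12 ]
24 [-0.019 -0.053 -0.002 -0.12 ]
25 [-0.012 -0.055 -0.002 -0.12 ]
26 [-0.005 -0.056 -0.002 -0.12 ]
27 [ 0.001 -0.056 -0.002 -0.12 ]
28 [ 0.008 -0.056 -0.002 -0.12 ]
29 [ 0.015 -0.054 -0.002 -0.12 ]
30 [ 0.021 -0.052 -0.002 -0.12 ]
31 [ 0.027 -0.049 -0.002 -0.12 ]
32 [ 0.033 -0.046 -0.002 -0.12 ]
33 [ 0.038 -0.041 -0.002 -0.12 ]
34 [ 0.043 -0.036 -0.002 -0.12 ]
35 [ 0.047 -0.031 -0.002 -0.12 ]
36 [ 0.05  -0.025 -0.002 -0.12 ]
37 [ 0.053 -0.019 -0.002 -0.12 ]
38 [ 0.055 -0.012 -0.002 -0.12 ]
39 [ 0.056 -0.006 -0.002 -0.12 ]
40 [ 0.056  0.001 -0.002 -0.12 ]
41 [ 0.056  0.008 -0.002 -0.12 ]
42 [ 0.054  0.014 -0.002 -0.12 ]
43 [ 0.052  0.021 -0.002 -0.12 ]
44 [ 0.049  0.027 -0.002 -0.12 ]
45 [ 0.046  0.033 -0.002 -0.12 ]
46 [ 0.042  0.038 -0.002 -0.12 ]
47 [ 0.037  0.043 -0.002 -0.12 ]
48 [ 0.031  0.047 -0.002 -0.12 ]
49 [ 0.026  0.05  -0.002 -0.12 ]
50 [ 0.019  0.053 -0.002 -0.12 ]
51 [ 0.013  0.055 -0.002 -0.12 ]
```

```bash
sed -i 's/dy=yaw-y0$/dy=(yaw-y0+180)%360-180/' look.py; cat >> look.py <<'E'
from scipy.spatial.transform import Rotation as R
def wpose(o):
    k=bot.get_calibration('wrist');T=np.eye(4);T[:3,:3]=R.from_euler('xyz',o['tcp_rot'],degrees=True).as_matrix();T[:3,3]=o['ee_pos']
    return T@k['T_tool_cam'],k['intrinsics']
def wproj(o,P):
    T,K=wpose(o);P=(np.atleast_2d(P)-T[:3,3])@T[:3,:3];r=np.linalg.norm(P[:,:2],axis=1);t=np.arctan2(r,P[:,2])
    return P[:,:2]/r[:,None]*t[:,None]*K[0,0]+K[:2,2]
def wray(o,uv,z):
    """pixels -> world at height z"""
    T,K=wpose(o);e=(np.atleast_2d(uv)-K[:2,2])/K[0,0];t=np.linalg.norm(e,axis=1)[:,None]
    d=np.c_[e/t*np.sin(t),np.cos(t)]@T[:3,:3].T
    return T[:3,3]+d*((z-T[2,3])/d[:,2])[:,None]
E
python3 - <<'E'
from look import *
import pickle
o=bot.get_obs();w=bot.camera('wrist');save('w1',w);pickle.dump(o,open('w1.pkl','wb'))
for n,z in [('stamp',.015),('stand',0),('plate',.06),('station',0)]:
    for r in bot.mark_of('wrist',n)[:2]: print(n,r['uv'],r['confidence'],wray(o,r['uv'],z))
    for r in bot.masks_of('wrist',n)[:1]: print(r['extent'],r['confidence'],cv2.minAreaRect(np.argwhere(r['pixels'])[:,::-1].astype(np.float32)))
E
```

```text
stamp [318.2, 190.4] 0.57 [[ 0.46262118 -0.21598784  0.015     ]]
stand [320.6, 186.4] 0.72 [[ 0.46155901 -0.21283507  0.        ]]
[288.1, 155.2, 351.0, 225.2] 0.59 ((319.20025634765625, 190.05130004882812), (65.80374908447266, 52.938865661621094), 77.79953002929688)
plate [442.8, 273.2] 0.66 [[ 0.55795246 -0.04758839  0.06      ]]
[429.7, 249.2, 468.4, 288.5] 0.86 ((443.75341796875, 265.65753173828125), (29.962533950805664, 43.30522537231445), 20.556047439575195)
station [427.2, 250.6] 0.62 [[ 0.55493249 -0.05109342  0.        ]]
[395.0, 214.5, 470.0, 292.1] 0.61 ((432.2075500488281, 250.5206756591797), (65.79442596435547, 73.91487121582031), 10.885526657104492)
```

View pics/w1.png

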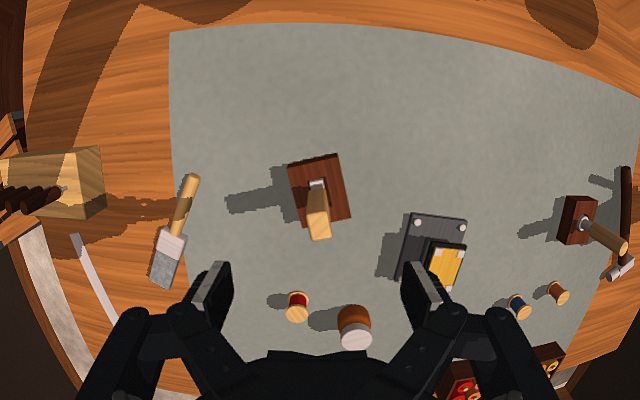

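```bash
python3 - <<'E'
import cv2,numpy as np
a=cv2.imread('pics/w1.png')
c=cv2.resize(a[145:245,270:370],None,fx=4,fy=4,interpolation=cv2.INTER_CUBIC);d=cv2.resize(a[200:300,380:480],None,fx=4,fy=4,interpolation=cv2.INTER_CUBIC)
v=np.hstack([c,d])
for i in range(0,800,80): cv2.putText(v,str(i//4%100+(270 if i<400 else 380)),(i,10),0,.35,(255,255,255),1);v[:14,i]=255
for j in range(0,400,80): cv2.putText(v,'%d/%d'%(145+j//4,200+j//4),(2,j+4),0,.35,(0,255,255),1)
cv2.imwrite('pics/v3.png',v)
E
```

```text
(no output)
```

View pics/v3.png

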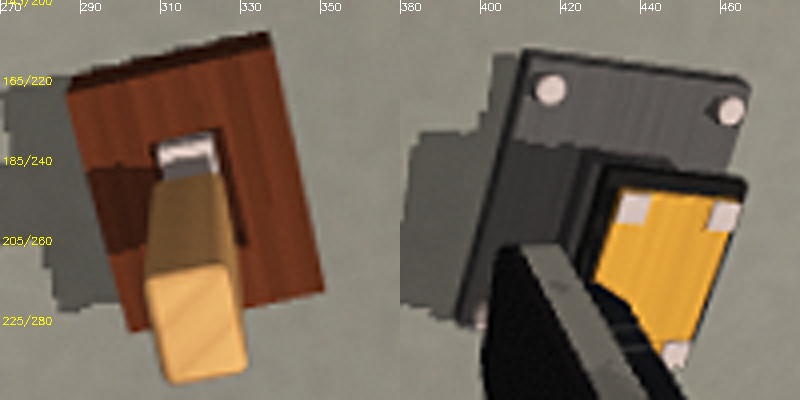

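```bash
cat >> look.py <<'E'
def box(o,uv,z):
    P=wray(o,uv,z)[:,:2];n=len(P)
    for i in range(n):
        d=P[(i+1)%n]-P[i];print('  edge %.1f mm  %.1f deg'%(1e3*np.linalg.norm(d),np.degrees(np.arctan2(d[1],d[0]))))
    print('  centre',P.mean(0).round(4))
E
python3 - <<'E'
from look import *
import pickle
o=pickle.load(open('w1.pkl','rb'))
print('stand');box(o,[(287,168.5),(338,156.75),(351.25,217.75),(302.5,228)],.03)
print('handle');box(o,[(307,214.75),(329.25,210.5),(331.75,236.75),(312,241)],.135)
print('station');box(o,[(411,212.5),(467,220),(394,281)],.012)
for z in (.05,.06,.07):print('plate',z);box(o,[(434.5,246.75),(466.25,251.25),(452.5,292)],z)
E
```

```text
stand
  edge 62.3 mm  104.8 deg
  edge 79.5 mm  14.9 deg
  edge 63.1 mm  -75.6 deg
  edge 79.1 mm  -165.7 deg
  centre [ 0.4622 -0.2141]
handle
  edge 20.0 mm  103.1 deg
  edge 25.7 mm  7.5 deg
  edge 18.5 mm  -75.0 deg
  edge 26.2 mm  -169.0 deg
  centre [ 0.4599 -0.2147]
station
  edge 89.2 mm  83.7 deg
  edge 139.7 mm  -44.7 deg
  edge 109.5 mm  175.0 deg
  centre [ 0.5302 -0.0636]
plate 0.05
  edge 50.2 mm  81.3 deg
  edge 66.7 mm  -4.4 deg
  edge 86.5 mm  -149.0 deg
  centre [ 0.5504 -0.032 ]
plate 0.06
  edge 48.7 mm  81.3 deg
  edge 64.8 mm  -4.4 deg
  edge 84.0 mm  -149.0 deg
  centre [ 0.5445 -0.0375]
plate 0.07
  edge 47.3 mm  81.3 deg
  edge 62.8 mm  -4.4 deg
  edge 81.4 mm  -149.0 deg
  centre [ 0.5386 -0.043 ]
```

```bash
python3 -m pendant '[[[-1.3,3.2,0.8,0,0,0,100],[-1.3,3.2,0.8,0,0,0,100],[-1.3,3.2,0.8,0,0,0,100],[-1.3,3.2,0.8,0,0,0,100],[-1.3,3.2,0.8,0,0,0,100]]]' >/dev/null; python3 -m pendant '[[[0,0,0,0,0,0,100],[0,0,0,0,0,0,100]]]'
python3 - <<'E'
from look import *
import pickle
o=bot.get_obs();w=bot.camera('wrist');save('w2',w);pickle.dump(o,open('w2.pkl','wb'))
print([(r['uv'],r['confidence']) for r in bot.mark_of('wrist','plate')[:2]])
uv=wproj(o,[[.555,-.05,.06]])[0];print(uv)
u,v=(uv-75).astype(int);u=max(u,0);v=max(v,0)
c=cv2.resize(w[v:v+150,u:u+150,::-1],None,fx=4,fy=4,interpolation=cv2.INTER_CUBIC);print(u,v);cv2.imwrite('pics/v4.png',c)
E
```

```text
time: 3.68
ee_pos: [0.4955, -0.0463, 0.2093]
tcp_rot: [-179.6, 0.8, -178.2]
wrist_force: [-0.1, -0.1, 0.2]
opening: 0.0853
[([316.5, 239.3], 0.75), ([527.2, 189.0], 0.53)]
[311.3209283  240.37855101]
236 165
```

View pics/v4.png

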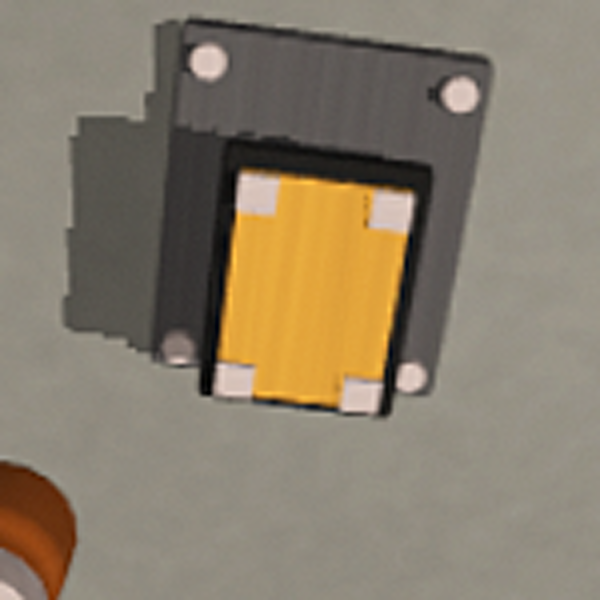

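```bash
python3 - <<'E'
from look import *
import pickle
o=pickle.load(open('w2.pkl','rb'))
f=lambda L:np.array(L)/4.+[236,165]-.375
print('station');box(o,f([(187,20),(492,62),(432,393),(152,358)]),.012)
for z in (.06,.065,.07,.075,.08):print('plate',z);box(o,f([(240,169),(415,193),(382,414),(216,396)]),z)
E
```

```text
station
  edge 87.1 mm  83.8 deg
  edge 108.5 mm  -5.5 deg
  edge 88.7 mm  -96.1 deg
  edge 108.7 mm  173.7 deg
  centre [ 0.5506 -0.0475]
plate 0.06
  edge 44.3 mm  83.5 deg
  edge 65.1 mm  -4.5 deg
  edge 45.4 mm  -95.1 deg
  edge 66.2 mm  174.6 deg
  centre [ 0.5535 -0.0474]
plate 0.065
  edge 43.6 mm  83.5 deg
  edge 64.0 mm  -4.5 deg
  edge 44.7 mm  -95.1 deg
  edge 65.0 mm  174.6 deg
  centre [ 0.5511 -0.0474]
plate 0.07
  edge 42.8 mm  83.5 deg
  edge 62.9 mm  -4.5 deg
  edge 43.9 mm  -95.1 deg
  edge 63.9 mm  174.6 deg
  centre [ 0.5486 -0.0474]
plate 0.075
  edge 42.1 mm  83.5 deg
  edge 61.8 mm  -4.5 deg
  edge 43.1 mm  -95.1 deg
  edge 62.7 mm  174.6 deg
  centre [ 0.5462 -0.0474]
plate 0.08
  edge 41.3 mm  83.5 deg
  edge 60.7 mm  -4.5 deg
  edge 42.3 mm  -95.1 deg
  edge 61.6 mm  174.6 deg
  centre [ 0.5437 -0.0474]
```

```bash
cat >> look.py <<'E'
def go(xyz,yaw,step=.037):
    o=bot.get_obs();p=np.array(o['ee_pos']);R0=R.from_euler('xyz',o['tcp_rot'],degrees=True)
    v=(R0.inv()*R.from_euler('xyz',[180,0,yaw],degrees=True)).as_rotvec();d=np.array(xyz)-p
    n=max(1,int(np.ceil(max(np.linalg.norm(d)/step,np.linalg.norm(v)/.115))))
    print('tot world mm',(1e3*d).round(1),'rotvec',v.round(4),'F',np.round(o['wrist_force'],1),'open',round(o['opening'],4))
    for i in range(n):
        print(i,np.r_[(R0*R.from_rotvec(v*i/n)).inv().apply(d/n*100).round(3),(v/n).round(4)])
E
python3 -c "
from look import *
go([.460,-.2147,.2],193.5)"
```

```text
tot world mm [ -35.3 -167.1   -9.5] rotvec [-0.0077  0.0134 -0.2067] F [-0.9  0.2 -0.9] open 0.0854
0 [ 8.060e-01 -3.318e+00  2.000e-01 -1.500e-03  2.700e-03 -4.130e-02]
1 [ 9.420e-01 -3.283e+00  1.970e-01 -1.500e-03  2.700e-03 -4.130e-02]
2 [ 1.076e+00 -3.241e+00  1.950e-01 -1.500e-03  2.700e-03 -4.130e-02]
3 [ 1.209e+00 -3.194e+00  1.930e-01 -1.500e-03  2.700e-03 -4.130e-02]
4 [ 1.339e+00 -3.142e+00  1.920e-01 -1.500e-03  2.700e-03 -4.130e-02]
```

```bash
sed -i 's/^import cv2/import cv2/;1a np.set_printoptions(suppress=True)' look.py
python3 -m pendant '[[[0.8,-3.3,0.2,-0.0015,0.0027,-0.041,100],[0.95,-3.3,0.2,-0.0015,0.0027,-0.041,100],[1.1,-3.25,0.2,-0.0015,0.0027,-0.041,100],[1.2,-3.2,0.2,-0.0015,0.0027,-0.041,100],[1.35,-3.15,0.2,-0.0015,0.0027,-0.041,100]]]' >/dev/null; python3 -m pendant '[[[0,0,0,0,0,0,100],[0,0,0,0,0,0,100]]]'
python3 -c "
from look import *
go([.460,-.2147,.2],193.5)"
```

```text
time: 4.37
ee_pos: [0.4555, -0.2276, 0.2025]
tcp_rot: [-179.8, 0.2, -166.3]
wrist_force: [0.3, 0.5, 0.2]
opening: 0.0854
tot world mm [ 4.5 12.9 -2.5] rotvec [-0.0034  0.0036  0.0035] F [0.3 0.5 0.2] open 0.0854
0 [-0.746   1.146   0.252  -0.0034  0.0036  0.0035]
```

```bash

python3 -m pendant '[[[-0.7,1.1,0.25,-0.003,0.003,0.003,100],[0,0,0,0,0,0,100]]]' 
python3 - <<'E'
from look import *
go([.460,-.2147,.2],193.5)
import pickle
o=bot.get_obs();w=bot.camera('wrist');save('w3',w);pickle.dump(o,open('w3.pkl','wb'))
uv=wproj(o,[[.46,-.2147,.135]])[0];print(uv)
u,v=(uv-75).astype(int);v=min(v,250);print(u,v)
cv2.imwrite('pics/v5.png',cv2.resize(w[v:v+150,u:u+150,::-1],None,fx=4,fy=4,interpolation=cv2.INTER_CUBIC))
E
```

```text
time: 4.53
ee_pos: [0.4586, -0.2173, 0.2007]
tcp_rot: [-179.9, 0.1, -166.8]
wrist_force: [0.1, -0.2, 0.6]
opening: 0.0851
tot world mm [ 1.4  2.6 -0.7] rotvec [-0.0011  0.0012 -0.0057] F [ 0.1 -0.2  0.6] open 0.0851
0 [-0.197   0.223   0.072  -0.0011  0.0012 -0.0057]
[318.6798109  221.23950965]
243 146
```

View pics/v5.png

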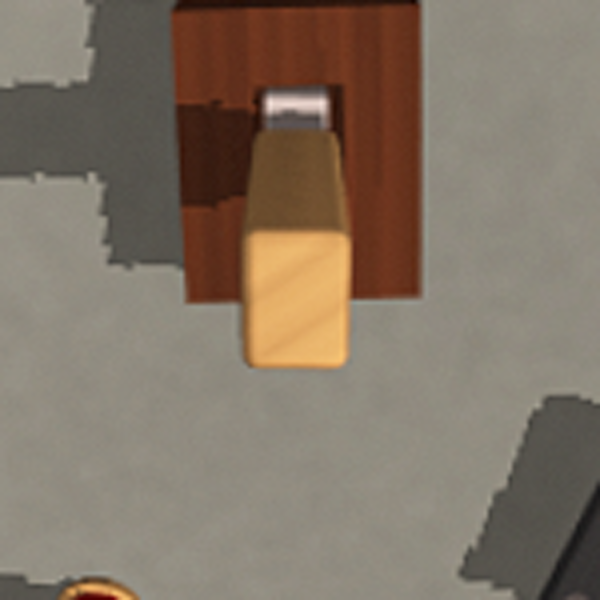

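```bash

python3 - <<'E'
from look import *
import pickle
o=pickle.load(open('w3.pkl','rb'))
f=lambda L:np.array(L)/4.+[243,146]-.375
print('stand');box(o,f([(173,12),(420,8),(421,298),(187,303)]),.03)
print('handle');box(o,f([(244,231),(350,231),(350,367),(246,367)]),.135)
go([.461,-.2147,.15],194)
E
```

```text
stand
  edge 62.9 mm  104.1 deg
  edge 79.3 mm  15.0 deg
  edge 63.8 mm  -75.5 deg
  edge 79.7 mm  -165.7 deg
  centre [ 0.4623 -0.2145]
handle
  edge 18.8 mm  103.2 deg
  edge 26.5 mm  14.1 deg
  edge 19.2 mm  -76.8 deg
  edge 26.5 mm  -166.9 deg
  centre [ 0.4599 -0.216 ]
tot world mm [  2.5   3.1 -51.1] rotvec [-0.002   0.0013 -0.0135] F [-0.1 -0.2  0.2] open 0.0857
0 [-0.153   0.128   2.553  -0.001   0.0007 -0.0067]
1 [-0.156   0.124   2.553  -0.001   0.0007 -0.0067]
```

```bash

python3 -m pendant '[[[-0.1,0.1,2.2,0,0,-0.005,100],[-0.1,0.1,2.2,0,0,0,100],[0,0,2.2,0,0,0,100],[0,0,1.2,0,0,0,100],[0,0,0.5,0,0,0,100]]]' >/dev/null; python3 -m pendant '[[[0,0,0,0,0,0,100],[0,0,0,0,0,0,100]]]'
python3 -c "
from look import *
go([.460,-.2155,.091],193.5)"
```

```text
time: 5.17
ee_pos: [0.4613, -0.2157, 0.1193]
tcp_rot: [-179.6, 0.4, -166.3]
wrist_force: [0.3, 0.2, 0.6]
opening: 0.0851
tot world mm [ -1.3   0.2 -28.3] rotvec [-0.0073  0.0065  0.0033] F [0.3 0.2 0.6] open 0.0851
0 [ 0.14    0.067   2.831  -0.0073  0.0065  0.0033]
```

```bash

python3 -m pendant '[[[0.1,0.05,1.4,-0.005,0.005,0.003,100],[0,0,1.0,0,0,0,100],[0,0,0.3,0,0,0,100],[0,0,0,0,0,0,100]]]' 
python3 -c "
from look import *
go([.460,-.2155,.091],193.5)"
```

```text
time: 5.5
ee_pos: [0.4617, -0.2162, 0.0927]
tcp_rot: [-179.7, 0.2, -166.5]
wrist_force: [0.9, 0.2, 0.8]
opening: 0.0854
tot world mm [-1.7  0.7 -1.7] rotvec [-0.0045  0.0043  0.0002] F [0.9 0.2 0.8] open 0.0854
0 [ 0.148   0.109   0.167  -0.0045  0.0043  0.0002]
```

```bash

python3 -m pendant '[[[0.15,0.1,0.17,-0.0045,0.0043,0,100],[0,0,0,0,0,0,100]]]' 
python3 -m pendant '[[[0,0,0,0,0,0,0],[0,0,0,0,0,0,0],[0,0,0,0,0,0,0],[0,0,0,0,0,0,0],[0,0,0,0,0,0,0]]]' 70
python3 -m pendant '[[[0,0,0,0,0,0,0],[0,0,0,0,0,0,0],[0,0,0,0,0,0,0]]]' 
python3 -c "
from look import *
go([.460,-.2155,.091],193.5)"
```

```text
time: 5.67
ee_pos: [0.4597, -0.2155, 0.0907]
tcp_rot: [180.0, -0.0, -166.5]
wrist_force: [1.4, 0.2, 0.4]
opening: 0.0855
time: 6.08
ee_pos: [0.4603, -0.2158, 0.0918]
tcp_rot: [-180.0, 0.0, -166.5]
wrist_force: [-0.5, 0.9, 0.3]
opening: 0.0257
time: 6.33
ee_pos: [0.4604, -0.2159, 0.092]
tcp_rot: [-180.0, 0.0, -166.5]
wrist_force: [0.8, -1.0, 0.3]
opening: 0.0193
tot world mm [-0.4  0.4 -1. ] rotvec [-0.0007  0.0009  0.0001] F [ 0.8 -1.   0.3] open 0.0193
0 [ 0.032   0.049   0.1    -0.0007  0.0009  0.0001]
```

```bash

python3 -m pendant '[[[0,0,-0.4,0,0,0,0],[0,0,-0.8,0,0,0,0],[0,0,-1.2,0,0,0,0],[0,0,-1.6,0,0,0,0],[0,0,-1.8,0,0,0,0]]]' 
python3 -m pendant '[[[0,0,-1.5,0,0,0,0],[0,0,-0.8,0,0,0,0],[0,0,0,0,0,0,0],[0,0,0,0,0,0,0]]]' 
python3 -c "
from look import *
go([.5508,-.0474,.175],174.3,.03)"
```

```text
time: 6.75
ee_pos: [0.458, -0.2147, 0.1498]
tcp_rot: [179.7, -0.3, -166.5]
wrist_force: [-0.5, -0.5, -3.2]
opening: 0.0193
time: 7.08
ee_pos: [0.4595, -0.2154, 0.1809]
tcp_rot: [180.0, 0.0, -166.5]
wrist_force: [-0.5, -0.6, -3.1]
opening: 0.0193
tot world mm [ 91.3 168.   -5.9] rotvec [ 0.0001 -0.      0.3353] F [-0.5 -0.6 -3.1] open 0.0193
0 [-1.829   2.029   0.084   0.     -0.      0.0479]
1 [-1.729   2.114   0.084   0.     -0.      0.0479]
2 [-1.626   2.195   0.084   0.     -0.      0.0479]
3 [-1.519   2.27    0.084   0.     -0.      0.0479]
4 [-1.409   2.34    0.084   0.     -0.      0.0479]
5 [-1.295   2.405   0.084   0.     -0.      0.0479]
6 [-1.178   2.464   0.084   0.     -0.      0.0479]
```

Gripped and lifted; the weight reads about 3 N. Next, over the plate.

```bash

python3 -m pendant '[[[-1.4,1.5,0,0,0,0.048,0],[-1.8,2.1,0,0,0,0.048,0],[-1.65,2.2,0,0,0,0.048,0],[-1.5,2.3,0,0,0,0.048,0],[-1.4,2.35,0,0,0,0.048,0]]]' >/dev/null
python3 -m pendant '[[[-1.3,2.4,0,0,0,0.048,0],[-0.9,1.6,0,0,0,0.03,0],[-0.3,0.6,0,0,0,0,0],[0,0,0,0,0,0,0],[0,0,0,0,0,0,0]]]' 
python3 -c "
from look import *
go([.5508,-.0474,.175],174.3,.03)"
```

```text
time: 7.92
ee_pos: [0.5504, -0.0498, 0.1725]
tcp_rot: [-180.0, -0.6, 174.3]
wrist_force: [-0.9, -1.0, -1.5]
opening: 0.0193
tot world mm [0.4 2.4 2.5] rotvec [-0.0002 -0.0104  0.0002] F [-0.9 -1.  -1.5] open 0.0193
0 [-0.016   0.244  -0.245  -0.0002 -0.0104  0.0002]
```

```bash

python3 -m pendant '[[[0,0.24,0.8,0,-0.0104,0,0],[0,0,0.8,0,0,0,0],[0,0,0.2,0,0,0,0],[0,0,0,0,0,0,0],[0,0,0,0,0,0,0]]]' 
python3 - <<'E'
from look import *
go([.5508,-.0474,.155],174.3,.03)
import pickle
o=bot.get_obs();w=bot.camera('wrist');pickle.dump(o,open('w5.pkl','wb'))
c=np.array([.5508,-.0474,.066]);uv=wproj(o,[c])[0];print(uv)
u,v=(uv-50).astype(int);print(u,v)
A=cv2.resize(w[v:v+100,u:u+100,::-1],(400,400),interpolation=cv2.INTER_CUBIC)
s=bot.camera('side');k=bot.get_calibration('side');q=np.linalg.inv(k['pose'])@[*c,1];q=k['intrinsics']@q[:3];q=q[:2]/q[2];a,b=(q-[25,30]).astype(int);print(a,b)
B=cv2.resize(s[b:b+50,a:a+50,::-1],(400,400),interpolation=cv2.INTER_CUBIC)
cv2.imwrite('pics/v6.png',np.hstack([A,B]))
E
```

```text
time: 8.33
ee_pos: [0.5482, -0.0514, 0.1527]
tcp_rot: [-179.9, -0.1, 174.2]
wrist_force: [-0.4, -0.3, -2.1]
opening: 0.0188
tot world mm [2.6 4.  2.3] rotvec [-0.0013 -0.0024 -0.0011] F [-0.4 -0.3 -2.1] open 0.0188
0 [-0.219   0.421  -0.23   -0.0013 -0.0024 -0.0011]
[320.94444151 212.23649111]
270 162
301 159
```

View pics/v6.png

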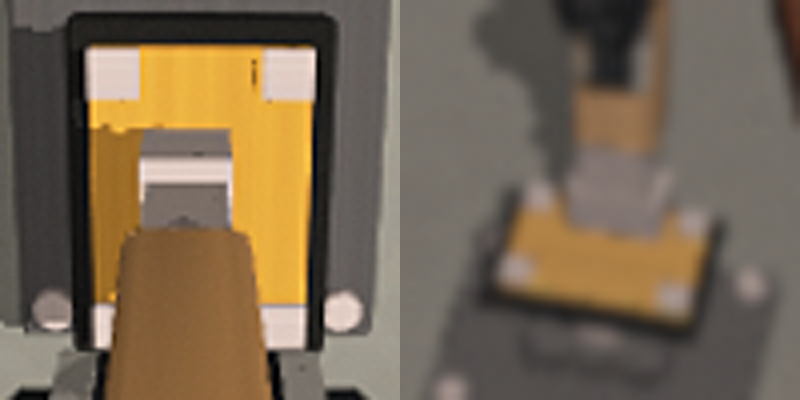

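```bash

python3 - <<'E'
from look import *
import pickle
o=pickle.load(open('w5.pkl','rb'));print(o['ee_pos'],o['tcp_rot'])
f=lambda L:np.array(L)/4.+[270,162]-.375
R0=R.from_euler('z',-5.7,degrees=True)
for n,L,z in [('die',[(140,130),(231,130)],o['ee_pos'][2]-.077),('dietop',[(140,157),(232,157)],o['ee_pos'][2]-.059),('plate',[(85,46),(316,46),(308,346),(93,346)],.066)]:
    P=wray(o,f(L),z);print(n,(1e3*R0.inv().apply(P-o['ee_pos'])).round(1))
go([.5508,-.0474,.155],174.3)
E
```

```text
[ 0.54818857 -0.05137533  0.15271135] [-179.92653917   -0.13857428  174.23820769]
die [[-15.6  -8.  -77. ]
 [-15.6   8.8 -77. ]]
dietop [[-16.2  -7.4 -59. ]
 [-16.2   8.4 -59. ]]
plate [[-29.4 -18.7 -86.7]
 [-29.4  25.2 -86.7]
 [ 33.9  25.6 -86.7]
 [ 33.8 -18.9 -86.7]]
tot world mm [2.3 3.8 2. ] rotvec [-0.0012 -0.0018 -0.001 ] F [-0.1  0.1 -3.4] open 0.0194
0 [-0.192   0.4    -0.198  -0.0012 -0.0018 -0.001 ]
```

```bash
cat >> look.py <<'E'
def st(t=(.5506,-.0487,.143),yaw=174.3):
    o=bot.get_obs();R0=R.from_euler('xyz',o['tcp_rot'],degrees=True)
    print('z %.4f'%o['ee_pos'][2],'need tool cm',(100*R0.inv().apply(np.array(t)-o['ee_pos'])).round(3),'rot',(R0.inv()*R.from_euler('xyz',[180,0,yaw],degrees=True)).as_rotvec().round(4),'F',o['wrist_force'].round(2),'tq',o['torque'].round(2),'t',round(o['time'],2))
E
python3 -m pendant '[[[-0.2,0.29,0.0,-0.001,-0.002,-0.001,0],[0,0,0,0,0,0,0],[0,0,0,0,0,0,0]]]' >/dev/null
python3 -c "
from look import *
st()";python3 -m pendant '[[[0,0,0,0,0,0,0],[0,0,0,0,0,0,0]]]'; python3 -c "
from look import *
st()"
```

```text
z 0.1540 need tool cm [ 0.081 -0.005  1.097] rot [-0.0001  0.0017 -0.0004] F [-1.22 -0.26 -2.29] tq [-0.01  0.02  0.01] t 8.68
time: 8.85
ee_pos: [0.5516, -0.0486, 0.1543]
tcp_rot: [-180.0, 0.1, 174.3]
wrist_force: [0.3, -1.0, -2.7]
opening: 0.0194
z 0.1543 need tool cm [ 0.103 -0.023  1.131] rot [-0.0001  0.0022 -0.0001] F [ 0.32 -1.05 -2.72] tq [-0.01  0.01  0.  ] t 8.85
```

```bash

python3 -m pendant '[[[0.09,-0.01,0.3,0,0.002,0,0],[0.0,0,0.3,0,0,0,0],[0,0,0.1,0,0,0,0],[0,0,0,0,0,0,0]]]' >/dev/null
python3 -c "
from look import *
st()"
```

```text
z 0.1465 need tool cm [ 0.004 -0.026  0.353] rot [-0.0001 -0.0001  0.0003] F [ 0.65  0.47 -2.31] tq [-0.02 -0.01 -0.03] t 9.18
```

```bash
S='from look import *
st()'
python3 -m pendant '[[[0,-0.025,0.1,0,0,0,0],[0,0,0.1,0,0,0,0],[0,0,0,0,0,0,0]]]' >/dev/null;python3 -c "$S"
python3 -m pendant '[[[0,0,0.1,0,0,0,0],[0,0,0.1,0,0,0,0],[0,0,0,0,0,0,0]]]' >/dev/null;python3 -c "$S"
python3 -m pendant '[[[0,0,0.1,0,0,0,0],[0,0,0.1,0,0,0,0],[0,0,0,0,0,0,0]]]' >/dev/null;python3 -c "$S"
```

```text
z 0.1440 need tool cm [-0.016  0.003  0.103] rot [-0.0001 -0.0006  0.0002] F [-0.85 -0.32 -2.13] tq [ 0.03 -0.02 -0.05] t 9.43
z 0.1419 need tool cm [-0.013  0.004 -0.114] rot [-0.0001 -0.0005  0.0003] F [-0.51 -0.84 -2.33] tq [-0.02  0.02 -0.03] t 9.68
z 0.1397 need tool cm [-0.008  0.003 -0.327] rot [-0.0001 -0.0004  0.0003] F [ 0.87  0.31 -2.59] tq [ 0.03  0.   -0.02] t 9.93
```

```bash
S='from look import *
st()'
python3 -m pendant '[[[0,0,0.1,0,0,0,0],[0,0,0.1,0,0,0,0],[0,0,0,0,0,0,0]]]' >/dev/null;python3 -c "$S"
python3 -m pendant '[[[0,0,0.1,0,0,0,0],[0,0,0.1,0,0,0,0],[0,0,0,0,0,0,0]]]' >/dev/null;python3 -c "$S"
```

```text
z 0.1381 need tool cm [ 0.015  0.005 -0.49 ] rot [-0.0001  0.0006  0.0003] F [ 0.51  0.27 -1.71] tq [ 0.01  0.09 -0.03] t 10.18
z 0.1366 need tool cm [ 0.025  0.006 -0.638] rot [-0.0001  0.0014  0.0002] F [-0.94  0.5  -1.3 ] tq [-0.    0.21  0.  ] t 10.43
```

```bash
S='from look import *
st()'
python3 -m pendant '[[[0,0,0.1,0,0,0,0],[0,0,0.1,0,0,0,0],[0,0,0,0,0,0,0]]]' >/dev/null;python3 -c "$S"
python3 -m pendant '[[[0,0,0.1,0,0,0,0],[0,0,0.1,0,0,0,0],[0,0,0,0,0,0,0]]]' >/dev/null;python3 -c "$S"
```

```text
z 0.1347 need tool cm [ 0.022  0.005 -0.834] rot [-0.0001  0.0017  0.0003] F [-0.69  0.22 -0.84] tq [0.06 0.21 0.02] t 10.68
z 0.1325 need tool cm [ 0.023  0.006 -1.049] rot [-0.0001  0.0018  0.0002] F [-0.54 -0.15  0.26] tq [0.01 0.14 0.02] t 10.93
```

```bash
S='from look import *
st()'
python3 -m pendant '[[[0,0,0.1,0,0,0,0],[0,0,0.1,0,0,0,0],[0,0,0,0,0,0,0]]]' >/dev/null;python3 -c "$S"
python3 -m pendant '[[[0,0,0.1,0,0,0,0],[0,0,0.1,0,0,0,0],[0,0,0,0,0,0,0]]]' >/dev/null;python3 -c "$S"
```

```text
z 0.1303 need tool cm [ 0.021  0.005 -1.273] rot [-0.0001  0.0017  0.0002] F [-0.73 -0.33  0.22] tq [0.05 0.19 0.01] t 11.18
z 0.1280 need tool cm [ 0.018  0.004 -1.498] rot [-0.      0.0016  0.0002] F [-1.8   0.43  0.65] tq [0.05 0.19 0.  ] t 11.43
```

```bash
S='from look import *
st()'
python3 -m pendant '[[[0,0,0.1,0,0,0,0],[0,0,0.1,0,0,0,0],[0,0,0,0,0,0,0]]]' >/dev/null;python3 -c "$S"
python3 -m pendant '[[[0,0,0.1,0,0,0,0],[0,0,0.1,0,0,0,0],[0,0,0,0,0,0,0]]]' >/dev/null;python3 -c "$S"
```

```text
z 0.1258 need tool cm [ 0.021  0.007 -1.719] rot [-0.0001  0.0016  0.0002] F [-0.47  0.15  0.82] tq [0.01 0.21 0.02] t 11.68
z 0.1236 need tool cm [ 0.022  0.005 -1.94 ] rot [-0.0001  0.0017  0.0002] F [-0.88 -0.26  0.26] tq [0.07 0.16 0.02] t 11.93
```

```bash
S='from look import *
st()'
python3 -m pendant '[[[0,0,0.1,0,0,0,0],[0,0,0.08,0,0,0,0],[0,0,0,0,0,0,0]]]' >/dev/null;python3 -c "$S"

```

```text
z 0.1216 need tool cm [ 0.021  0.004 -2.141] rot [-0.0001  0.0016  0.0003] F [-0.5   0.92  0.13] tq [ 0.04  0.21 -0.02] t 12.18
```

```bash
S='from look import *
st()'
python3 -m pendant '[[[0,0,0.1,0,0,0,0],[0,0,0.1,0,0,0,0],[0,0,0,0,0,0,0]]]' >/dev/null;python3 -c "$S"
python3 -m pendant '[[[0,0,0.1,0,0,0,0],[0,0,0.05,0,0,0,0],[0,0,0,0,0,0,0]]]' >/dev/null;python3 -c "$S"
```

```text
z 0.1194 need tool cm [ 0.022  0.006 -2.361] rot [-0.0001  0.0017  0.0002] F [-0.75 -0.21  0.41] tq [ 0.01  0.22 -0.01] t 12.43
z 0.1189 need tool cm [ 0.06   0.005 -2.409] rot [-0.0001  0.0034  0.0002] F [-1.71 -0.32  2.95] tq [ 0.05  0.48 -0.02] t 12.68
```

```bash
S='from look import *
st()'
python3 -m pendant '[[[0.05,0,0.03,0,0.003,0,0],[0,0,0,0,0,0,0]]]' >/dev/null;python3 -c "$S"
python3 -m pendant '[[[0,0,0,0,0,0,0]]]' >/dev/null;python3 -c "$S"
```

```text
z 0.1190 need tool cm [ 0.033  0.005 -2.395] rot [-0.0001  0.0011  0.0003] F [-0.18  0.67  1.31] tq [ 0.01  0.25 -0.03] t 12.85
z 0.1190 need tool cm [ 0.035  0.006 -2.399] rot [-0.0001  0.001   0.0002] F [-0.97 -0.51  1.57] tq [0.03 0.26 0.  ] t 12.93
```

```bash
S='from look import *
st()'
python3 -m pendant '[[[0.03,0,0.08,0,0.002,0,0],[0.01,0,0,0,0,0,0]]]' >/dev/null;python3 -c "$S"
python3 -m pendant '[[[0.02,0,0.08,0,0.002,0,0],[0.0,0,0,0,0,0,0]]]' >/dev/null;python3 -c "$S"
```

```text
z 0.1187 need tool cm [ 0.041  0.007 -2.433] rot [-0.0001  0.0002  0.0002] F [-0.89  0.56  4.4 ] tq [ 0.04  0.23 -0.03] t 13.1
z 0.1187 need tool cm [ 0.071  0.004 -2.433] rot [-0.0001 -0.0004  0.0002] F [-1.14 -1.22  4.79] tq [ 0.    0.31 -0.04] t 13.27
```

```bash
S='from look import *
st()'
python3 -m pendant '[[[0.08,0,0.08,0,0,0,0],[0.02,0,0,0,0,0,0]]]' >/dev/null;python3 -c "$S"
python3 -m pendant '[[[0.06,0,0.08,0,0,0,0],[0.02,0,0,0,0,0,0]]]' >/dev/null;python3 -c "$S"
```

```text
z 0.1187 need tool cm [ 0.027  0.003 -2.43 ] rot [-0.0001  0.0013  0.0002] F [-1.04  0.37  3.87] tq [0.02 0.21 0.  ] t 13.43
z 0.1187 need tool cm [ 0.005  0.004 -2.429] rot [-0.      0.0031  0.0002] F [-0.26 -1.09  4.6 ] tq [0.01 0.24 0.04] t 13.6
```

```bash
S='from look import *
st()'
python3 -m pendant '[[[0.02,0,0.08,0,0.003,0,0],[0.02,0,0.08,0,0.003,0,0],[0.02,0,0.08,0,0.003,0,0]]]' >/dev/null;python3 -c "$S"

```

```text
z 0.1181 need tool cm [ 0.069  0.006 -2.49 ] rot [-0.0001 -0.0025  0.0002] F [-1.33  0.81  9.2 ] tq [-0.05  0.25  0.03] t 13.85
```

```bash
S='from look import *
st()'
python3 -m pendant '[[[0.05,0,0.08,0,0,0,0],[0.05,0,0.08,0,0,0,0]]]' >/dev/null;python3 -c "$S"
python3 -m pendant '[[[0.04,0,0.08,0,0.001,0,0],[0.04,0,0.08,0,0.001,0,0]]]' >/dev/null;python3 -c "$S"

```

```text
z 0.1181 need tool cm [ 0.064  0.004 -2.494] rot [0.     0.0001 0.0002] F [-1.36 -0.62  9.04] tq [0.01 0.36 0.02] t 14.02
z 0.1181 need tool cm [ 0.063  0.005 -2.488] rot [0.     0.0008 0.0002] F [-0.29  0.71  8.16] tq [ 0.06  0.36 -0.01] t 14.18
```

```bash
S='from look import *
st()'
python3 -m pendant '[[[0.06,0,0.1,0,0.001,0,0],[0.06,0,0.105,0,0.001,0,0],[0.06,0,0.105,0,0.001,0,0]]]' >/dev/null;python3 -c "$S"

```

```text
z 0.1179 need tool cm [ 0.034  0.005 -2.511] rot [0.     0.0028 0.0002] F [-1.09  0.42 10.76] tq [0.09 0.39 0.01] t 14.43
```

```bash
S='from look import *
st()'
R='0.05,0,0.108,0,0.0015,0,0'
python3 -m pendant '[[[0.05,0,0.108,0,0.0018,0,0],[0.05,0,0.108,0,0.0018,0,0],[0.05,0,0.108,0,0.0018,0,0],[0.05,0,0.108,0,0.0018,0,0]]]' >/dev/null;python3 -c "$S"

```

```text
z 0.1179 need tool cm [ 0.048  0.005 -2.51 ] rot [0.     0.0028 0.0002] F [-1.55  0.33 10.39] tq [0.01 0.39 0.03] t 14.77
```

```bash
S='from look import *
st()'
python3 -m pendant '[[[0.05,0,0.114,0,0.002,0,0],[0.05,0,0.114,0,0.002,0,0],[0.05,0,0.114,0,0.002,0,0],[0.05,0,0.114,0,0.002,0,0],[0.05,0,0.114,0,0.002,0,0]]]' >/dev/null;python3 -c "$S"
python3 -m pendant '[[[0.05,0,0.114,0,0.002,0,0],[0.05,0,0.114,0,0.002,0,0],[0.05,0,0.114,0,0.002,0,0],[0.05,0,0.114,0,0.002,0,0],[0.05,0,0.114,0,0.002,0,0]]]' >/dev/null;python3 -c "$S"

```

```text
z 0.1178 need tool cm [ 0.067  0.004 -2.518] rot [0.0001 0.0017 0.0002] F [-1.48  0.46 10.99] tq [0.02 0.47 0.01] t 15.18
z 0.1178 need tool cm [ 0.077  0.007 -2.519] rot [0.0001 0.0005 0.0002] F [-1.    0.52 10.41] tq [0.03 0.47 0.03] t 15.6
```

```bash
S='from look import *
st()'
python3 -m pendant '[[[0.05,0,0.114,0,0.002,0,0],[0.05,0,0.114,0,0.002,0,0],[0.05,0,0.114,0,0.002,0,0],[0.05,0,0.114,0,0.002,0,0],[0.05,0,0.114,0,0.002,0,0]]]' >/dev/null;python3 -c "$S"
python3 -m pendant '[[[0.05,0,0.114,0,0.002,0,0],[0.05,0,0.114,0,0.002,0,0],[0.05,0,0.114,0,0.002,0,0],[0.05,0,0.114,0,0.002,0,0],[0.05,0,0.114,0,0.002,0,0]]]' >/dev/null;python3 -c "$S"
python3 -m pendant '[[[0.05,0,0.114,0,0.002,0,0],[0.05,0,0.114,0,0.002,0,0]]]' >/dev/null;python3 -c "$S"

```

```text
z 0.1179 need tool cm [ 0.093  0.008 -2.513] rot [ 0.0001 -0.0006  0.0001] F [-0.68 -0.25 10.79] tq [ 0.08  0.44 -0.03] t 16.02
z 0.1178 need tool cm [ 0.101  0.006 -2.518] rot [ 0.0002 -0.0018  0.0001] F [-2.18  0.7  10.26] tq [0.03 0.44 0.03] t 16.43
z 0.1178 need tool cm [ 0.105  0.008 -2.518] rot [ 0.0002 -0.0023  0.    ] F [-2.44 -0.19 11.28] tq [ 0.    0.39 -0.01] t 16.6
```

```bash
S='from look import *
st()'
python3 -m pendant '[[[0.03,0,0.05,0,0.0,0,0],[0.02,0,0.01,0,0,0,0],[0.01,0,-0.02,0,0,0,0]]]' >/dev/null;python3 -c "$S"

```

```text
z 0.1189 need tool cm [ 0.08   0.007 -2.412] rot [ 0.0002 -0.0007  0.0001] F [-0.96 -0.32  1.49] tq [0.08 0.36 0.01] t 16.85
```

```bash
S='from look import *
st()'
python3 -m pendant '[[[0.04,0,0.0,0,0.0,0,0],[0.02,0,0,0,0,0,0]]]' >/dev/null;python3 -c "$S"
python3 -m pendant '[[[0.01,0,-0.1,0,0.0,0,0],[0,0,-0.2,0,0,0,0],[0,0,-0.3,0,0,0,0]]]' >/dev/null;python3 -c "$S"

```

```text
z 0.1187 need tool cm [ 0.021  0.006 -2.433] rot [ 0.0002 -0.001   0.0001] F [-0.4  -0.02  3.16] tq [-0.    0.02 -0.04] t 17.02
z 0.1228 need tool cm [-0.059  0.008 -2.022] rot [ 0.0002 -0.0042  0.0001] F [-0.22 -0.24 -1.96] tq [-0.02 -0.02 -0.01] t 17.27
```

```bash

python3 -m pendant '[[[0,0,-0.8,0,-0.004,0,0],[0,0,-1.5,0,0,0,0],[0,0,-2,0,0,0,0],[0,0,-1.5,0,0,0,0],[0,0,-0.6,0,0,0,0]]]' >/dev/null
python3 -m pendant '[[[0,0,0,0,0,0,0],[0,0,0,0,0,0,0]]]' 
python3 -c "
from look import *
go([.4617,-.2150,.185],194,.03)"
```

```text
time: 17.85
ee_pos: [0.5488, -0.0486, 0.1889]
tcp_rot: [180.0, -0.2, 174.3]
wrist_force: [0.0, 0.7, -2.7]
opening: 0.0196
tot world mm [ -87.1 -166.4   -3.9] rotvec [ 0.0008 -0.0042 -0.3437] F [ 0.   0.7 -2.7] open 0.0196
0 [ 1.002  -2.489   0.06    0.0001 -0.0006 -0.0491]
1 [ 1.123  -2.437   0.059   0.0001 -0.0006 -0.0491]
2 [ 1.241  -2.379   0.059   0.0001 -0.0006 -0.0491]
3 [ 1.356  -2.315   0.058   0.0001 -0.0006 -0.0491]
4 [ 1.468  -2.245   0.058   0.0001 -0.0006 -0.0491]
5 [ 1.577  -2.171   0.057   0.0001 -0.0006 -0.0491]
6 [ 1.682  -2.091   0.056   0.0001 -0.0006 -0.0491]
```

```bash

python3 -m pendant '[[[0.8,-1.8,0,0,-0.0006,-0.049,0],[1.1,-2.4,0,0,-0.0006,-0.049,0],[1.25,-2.4,0,0,-0.0006,-0.049,0],[1.35,-2.3,0,0,-0.0006,-0.049,0],[1.5,-2.25,0,0,-0.0006,-0.049,0]]]' >/dev/null
python3 -m pendant '[[[1.6,-2.2,0,0,-0.0006,-0.049,0],[1.2,-1.5,0,0,0,-0.03,0],[0.4,-0.5,0,0,0,-0.005,0],[0,0,0,0,0,0,0],[0,0,0,0,0,0,0]]]' 
python3 -c "
from look import *
go([.4617,-.2150,.13],194,.03)"
```

```text
time: 18.68
ee_pos: [0.4596, -0.2122, 0.1785]
tcp_rot: [179.6, -0.6, -165.8]
wrist_force: [0.3, 0.8, -2.1]
opening: 0.0191
tot world mm [  2.1  -2.8 -48.5] rotvec [ 0.0077 -0.0099  0.0028] F [ 0.3  0.8 -2.1] open 0.0191
0 [-0.089  -0.181   2.423   0.0039 -0.0049  0.0014]
1 [-0.077  -0.171   2.424   0.0039 -0.0049  0.0014]
```

```bash

python3 -m pendant '[[[-0.1,-0.2,1.2,0.004,-0.005,0.0014,0],[-0.08,-0.15,1.6,0.004,-0.005,0.0014,0],[0,0,1.6,0,0,0,0],[0,0,1.0,0,0,0,0],[0,0,0.3,0,0,0,0]]]' >/dev/null
python3 -m pendant '[[[0,0,0,0,0,0,0],[0,0,0,0,0,0,0]]]' >/dev/null
python3 -c "
from look import *
st([.4617,-.2150,.092],194)"
```

```text
z 0.1181 need tool cm [ 0.465 -0.47   2.61 ] rot [0.0014 0.0007 0.0015] F [ 0.57  0.74 -2.97] tq [ 0.03  0.05 -0.  ] t 19.27
```

```bash

python3 -m pendant '[[[0.4,-0.4,0.1,0.001,0.0007,0.0015,0],[0,0,0,0,0,0,0],[0,0,0,0,0,0,0]]]' >/dev/null
python3 -c "
from look import *
st([.4617,-.2150,.092],194)"
```

```text
z 0.1189 need tool cm [ 0.138 -0.021  2.686] rot [-0.001   0.0017  0.0006] F [ 0.45 -0.54 -2.53] tq [-0. -0. -0.] t 19.52
```

Correct the last offset, then take a camera check of the die over the pocket.

```bash

python3 -m pendant '[[[0.13,-0.02,0.3,-0.001,0.0017,0.0006,0],[0,0,0,0,0,0,0],[0,0,0,0,0,0,0]]]' >/dev/null
python3 - <<'E'
from look import *
st([.4617,-.2150,.092],194)
import pickle
o=bot.get_obs();w=bot.camera('wrist');pickle.dump(o,open('w7.pkl','wb'))
uv=wproj(o,[[.4623,-.2143,.03]])[0];u,v=(uv-50).astype(int);print(u,v)
cv2.imwrite('pics/v7.png',cv2.resize(w[v:v+100,u:u+100,::-1],(500,500),interpolation=cv2.INTER_CUBIC))
E
```

```text
z 0.1169 need tool cm [0.021 0.072 2.487] rot [-0.0012  0.0014 -0.0009] F [-0.49  0.48 -2.66] tq [0.03 0.01 0.02] t 19.77
267 159
```

View pics/v7.png

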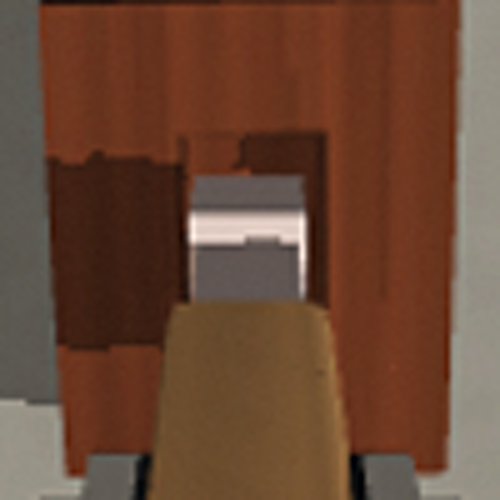

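```bash

python3 - <<'E'
from look import *
import pickle
o=pickle.load(open('w7.pkl','rb'))
f=lambda L:np.array(L)/5.+[267,159]-.4
R0=R.from_euler('z',14.3,degrees=True)
for n,L,z in [('die',[(190,176),(306,176)],o['ee_pos'][2]-.077),('pocket',[(182,132),(328,132)],.03),('stand',[(40,5),(460,3),(446,470),(68,475)],.03)]:
    P=wray(o,f(L),z);print(n,(1e3*R0.inv().apply(P-o['ee_pos'])).round(1))
E
```

```text
die [[-15.3  -8.1 -77. ]
 [-15.2   9.1 -77. ]]
pocket [[-19.4  -9.6 -86.9]
 [-19.3  12.8 -86.9]]
stand [[-39.5 -30.7 -86.9]
 [-39.4  32.6 -86.9]
 [ 39.2  33.3 -86.9]
 [ 39.8 -30.  -86.9]]
```

```bash
S='from look import *
st([.4612,-.2150,.092],194)'
python3 -m pendant '[[[0.06,0.085,0.1,-0.001,0.0014,-0.0009,0],[0,0,0.1,0,0,0,0],[0,0,0,0,0,0,0]]]' >/dev/null;python3 -c "$S"

```

```text
z 0.1147 need tool cm [-0.006 -0.007  2.273] rot [-0.0001 -0.0001 -0.0001] F [-0.1  -0.68 -2.05] tq [-0.02  0.04  0.01] t 20.07
```

Centred. Descend in small rows.

```bash
S='from look import *
st([.4612,-.2150,.092],194)'
python3 -m pendant '[[[0,0,0.15,0,0,0,0],[0,0,0.15,0,0,0,0],[0,0,0.15,0,0,0,0],[0,0,0.15,0,0,0,0],[0,0,0,0,0,0,0]]]' >/dev/null;python3 -c "$S"
python3 -m pendant '[[[0,0,0.15,0,0,0,0],[0,0,0.15,0,0,0,0],[0,0,0.1,0,0,0,0],[0,0,0,0,0,0,0]]]' >/dev/null;python3 -c "$S"

```

```text
z 0.1079 need tool cm [-0.008 -0.024  1.587] rot [ 0.0001 -0.0003  0.0001] F [ 0.08 -0.58 -3.08] tq [-0.03  0.02 -0.01] t 20.48
z 0.1033 need tool cm [-0.013 -0.028  1.128] rot [ 0.0003 -0.0005  0.0001] F [-0.51 -0.69 -2.07] tq [-0.    0.01 -0.04] t 20.82
```

Die is about 4 mm into the pocket with no contact forces; continue.

```bash
S='from look import *
st([.4612,-.2150,.092],194)'
python3 -m pendant '[[[0,-0.02,0.15,0,0,0,0],[0,0,0.15,0,0,0,0],[0,0,0.15,0,0,0,0],[0,0,0.15,0,0,0,0],[0,0,0,0,0,0,0]]]' >/dev/null;python3 -c "$S"
python3 -m pendant '[[[0,0,0.12,0,0,0,0],[0,0,0.1,0,0,0,0],[0,0,0,0,0,0,0]]]' >/dev/null;python3 -c "$S"

```

```text
z 0.0967 need tool cm [-0.009 -0.002  0.468] rot [ 0.0002 -0.0004  0.0001] F [-0.23  0.76 -2.7 ] tq [ 0.    0.   -0.03] t 21.23
z 0.0942 need tool cm [-0.01  -0.004  0.219] rot [ 0.0002 -0.0005  0.0001] F [ 0.14 -0.19 -2.43] tq [-0.02  0.    0.04] t 21.48
```

```bash
S='from look import *
st([.4612,-.2150,.092],194)'
python3 -m pendant '[[[0,0,0.06,0,0,0,0],[0,0,0.04,0,0,0,0],[0,0,0,0,0,0,0]]]' >/dev/null;python3 -c "$S"

```

```text
z 0.0931 need tool cm [-0.01  -0.001  0.114] rot [ 0.0002 -0.0004  0.    ] F [ 0.8   0.17 -2.69] tq [ 0.02  0.04 -0.03] t 21.73
```

```bash
S='from look import *
st([.4612,-.2150,.092],194)'
python3 -m pendant '[[[0,0,0.06,0,0,0,0],[0,0,0.04,0,0,0,0],[0,0,0,0,0,0,0]]]' >/dev/null;python3 -c "$S"
python3 -m pendant '[[[0,0,0.04,0,0,0,0],[0,0,0.0,0,0,0,0]]]' >/dev/null;python3 -c "$S"

```

```text
z 0.0921 need tool cm [-0.005  0.     0.011] rot [ 0.0001 -0.0003  0.0001] F [ 0.75  0.2  -2.44] tq [-0.   -0.   -0.02] t 21.98
z 0.0921 need tool cm [0.006 0.011 0.008] rot [-0.0003  0.0001  0.0001] F [-0.94 -0.67 -2.91] tq [ 0.03  0.03 -0.02] t 22.15
```

```bash
S='from look import *
st([.4612,-.2150,.092],194)'
python3 -m pendant '[[[0,0,0.06,0,0,0,0],[0,0,0.04,0,0,0,0]]]' >/dev/null;python3 -c "$S"
python3 -m pendant '[[[0,0,0.05,0,0,0,0],[0,0,0.03,0,0,0,0]]]' >/dev/null;python3 -c "$S"

```

```text
z 0.0920 need tool cm [ 0.022  0.021 -0.002] rot [-0.0008  0.0009  0.0001] F [-2.28  1.26  2.54] tq [0.34 0.6  0.01] t 22.32
z 0.0920 need tool cm [ 0.02   0.019 -0.001] rot [-0.0012  0.0014  0.0001] F [-1.83  1.    3.18] tq [0.29 0.55 0.05] t 22.48
```

```bash
S='from look import *
st([.4612,-.2150,.092],194)'
python3 -m pendant '[[[0.02,0.02,-0.02,-0.001,0.001,0,0],[0,0,0,0,0,0,0]]]' >/dev/null;python3 -c "$S"
python3 -m pendant '[[[0,0,0,0,0,0,30],[0,0,0,0,0,0,40],[0,0,0,0,0,0,60],[0,0,0,0,0,0,80],[0,0,0,0,0,0,90]]]'
python3 -m pendant '[[[0,0,0,0,0,0,90],[0,0,0,0,0,0,90],[0,0,0,0,0,0,90]]]' 
python3 -c "$S"

```

```text
z 0.0920 need tool cm [0.007 0.003 0.   ] rot [-0.0002  0.0005  0.0001] F [-1.64  1.13  2.83] tq [ 0.24  0.44 -0.03] t 22.65
time: 23.07
ee_pos: [0.4617, -0.2152, 0.0916]
tcp_rot: [-180.0, 0.1, -166.0]
wrist_force: [-0.4, -0.8, -0.1]
opening: 0.0692
time: 23.32
ee_pos: [0.4618, -0.2153, 0.0915]
tcp_rot: [-180.0, 0.1, -166.0]
wrist_force: [0.5, -0.2, 0.7]
opening: 0.0768
z 0.0915 need tool cm [ 0.05  0.04 -0.05] rot [-0.0007  0.001   0.0001] F [ 0.52 -0.16  0.74] tq [-0.01 -0.03  0.03] t 23.32
```

Released; go straight up and look.

```bash

python3 -m pendant '[[[0,0,-0.6,0,0,0,90],[0,0,-1.2,0,0,0,90],[0,0,-2,0,0,0,90],[0,0,-2.5,0,0,0,90],[0,0,-2.5,0,0,0,90]]]' 
python3 -m pendant '[[[0,0,-1.5,0,0,0,90],[0,0,-0.6,0,0,0,90],[0,0,0,0,0,0,90],[0,0,0,0,0,0,90]]]' 
python3 - <<'E'
from look import *
import pickle
o=bot.get_obs();w=bot.camera('wrist');pickle.dump(o,open('w8.pkl','wb'));save('w8',w)
s=bot.camera('side')
A=w[130:270,210:410];B=s[100:240,270:410]
cv2.imwrite('pics/v8.png',np.hstack([cv2.resize(A[:,:,::-1],(600,420),interpolation=cv2.INTER_CUBIC),cv2.resize(B[40-20:110,60:128,::-1],(200,420))]))
E
```

```text
time: 23.73
ee_pos: [0.4592, -0.2141, 0.1802]
tcp_rot: [179.7, -0.3, -166.0]
wrist_force: [0.5, -1.0, 1.0]
opening: 0.0769
time: 24.07
ee_pos: [0.4611, -0.2149, 0.2112]
tcp_rot: [-179.9, 0.2, -166.0]
wrist_force: [0.4, 0.4, 0.2]
opening: 0.0772
```

View pics/v8.png

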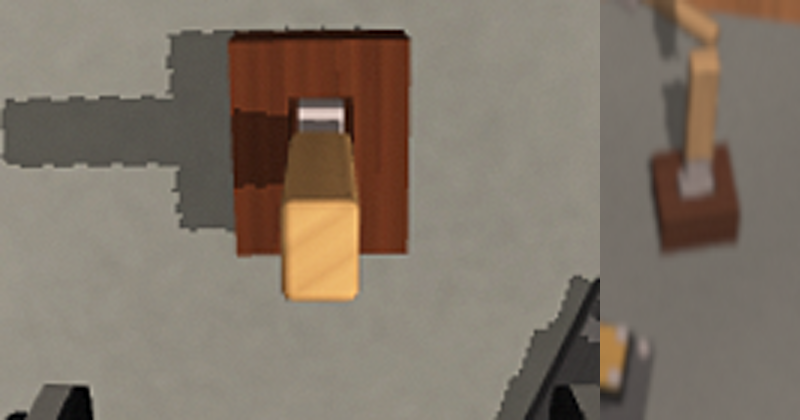

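```bash

python3 - <<'E'
from look import *
import pickle
o=pickle.load(open('w8.pkl','rb'))
box(o,np.array([(283,200),(358,200),(357,299),(284,299)])/3.+[210,130]-.33,.135)
box(o,np.array([(230,40),(409,38),(407,253),(238,255)])/3.+[210,130]-.33,.03)
print(bot.job_done())
E
```

```text
edge 18.5 mm  104.0 deg
  edge 26.5 mm  14.2 deg
  edge 18.7 mm  -76.0 deg
  edge 26.6 mm  -166.2 deg
  centre [ 0.4608 -0.2145]
  edge 62.6 mm  104.7 deg
  edge 80.2 mm  15.0 deg
  edge 63.0 mm  -75.2 deg
  edge 80.3 mm  -165.4 deg
  centre [ 0.4615 -0.2142]
the job is handed in; nothing more can be done
None
```

The oblong stamp has marked the middle of the plate and is back in its own pocket. I handed the job in at about 24 s on the robot's clock.

**Pressing:** The plate's table sank about 19 mm before it bore firmly. I then pressed with about 13 to 13.8 N for roughly 2 s. That figure is the wrist reading of 10.3 to 11.3 N plus about 2.6 N for the stamp's weight, so it averaged a little under the 14 N asked for.

**Sideways load:** During the hold the plate was pushed sideways with about 1 to 2 N, which shifts it by an estimated half a millimetre or so. I brought that load to about zero before lifting straight up. By the arm's pose readings, the die moved only about 0.2 mm during the hold. I did not look at the plate again after lifting.

**Putting back:** The stamp's wrist force came up as it reached the pocket floor, with about 5 N at contact. The last pictures show it upright, seated and within about 1 mm of the pocket's centre. Nothing else near it looked moved. I did not check the bystanders further away again.

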